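# Drain an oiled bush over the strainer can

### The job

Set the strainer disc onto the drip can so that it sits seated and level, lowering it into place rather than dropping it, and let go of it. Then take the tongs, close them on the oily brass bush standing on its black stand, and hold the bush in the tongs over the middle of the strainer to drain, clear above the knob by a few centimetres, up to a hand's width. Finish while still holding it there, still; never touch the bush with the fingers, never tip it over or drop it, and leave the other things where they are.

Things in the scene. Friction and masses are not known exactly. Their poses are not given: they have to be found in the camera images.
- can_rim (a point): Centre of the mouth of the steel drip can (grey with a red band, fixed to the counter, round, outer diameter 110, height 70, wall 4, inner diameter 102); the point is at rim height, z up.
- strainer_knob (a point): Middle of the black upright knob (diameter 20, height 34) on the loose strainer: aluminium disc, diameter 116, 4 thick, dark holes, about 150 g; under it a spigot, diameter 92, 8 deep, tapered foot, drops inside the can's rim. The point is 17 above the disc's top, 29 above the spigot's foot, on which it stands on the counter; seated on the can it is 21 above the rim. z: disc axis.
- tongs_grip (a point): Grip point of the loose steel tongs (150 g, balanced here), lying on the counter, 30 high: midway between the two blue patches (50 long, 30 high), 15 above the underside. x runs from hinge (110 behind) to jaws, z up. Open, 56 wide over the patches; squeezing them horizontally closes the jaws against a spring (5.5 N a patch open, 7 N closed on the bush). The frame stays midway between the arms.
- tongs_jaws (a point): Midway between the tongs' two black rubber jaw pads (36 long, 30 high), 80 ahead of the grip point along x, at the same height. Open, 68 apart inside, 78 over the outsides; each mm off the width over the blue patches takes 1.7 mm off the gap. At 35 mm over the patches the jaws are 32 apart, and patches and pads are parallel.
- bush_center (a point): Centre of the oily brass bush: a loose upright tube, outer diameter 32, inner 24, height 40, about 120 g, standing on one of the two black stands, which are fixed blocks 64 by 64 and 20 high. The other stand carries the steel coupler.
- coupler_center (a point): Centre of the bystanding grey steel coupler, a round sleeve 34 across, 42 high, on the other black stand. Leave it.
- screw_box: Bystander: cardboard carton of screws, 80 by 50, 50 high; origin under its centre.
- spray: Bystander: blue spray can, diameter 44, 110 high; origin under its centre.
- driver: Bystander: screwdriver lying on the counter.
- tape: Bystander: yellow tape measure, about 50 across and 32 high; origin under its centre.
Mind the look-alikes: they are no part of the job. Several things look just like the part that bears strainer_knob: the one meant starts nearest to the robot's base. There is more than one size of the part that bears tongs_grip; the job needs the largest.

How it is judged (in metres and radians):
On the way, in this order (a step that is already met when the one before it is completed fails the run):
1. the strainer is lowered by the gripper to the can's mouth (within 20 mm of centre, within 12 mm of seated) (contact force between the fingers and strainer above 0.5 N and horizontal distance between strainer_knob and can_rim below 0.02 m and z of strainer_knob in the frame of can_rim below 0.033 m), for 0.05 s.
2. the strainer sits seated, level and released on the can (horizontal distance between strainer_knob and can_rim below 0.009 m and z of strainer_knob in the frame of can_rim between 0.017 and 0.024 m and angle between strainer_knob's own z axis and vertical below 0.06 rad and contact force between the fingers and strainer below 0.1 N), for 0.2 s.
3. the bush is clamped between the tongs and lifted at least 30 mm off its stand, the tongs in the gripper (contact force between tongs and bush above 1 N and contact force between the fingers and tongs above 2 N and height (world z) of bush_center above 0.07 m), for 0.2 s.
At the end, for the whole second after the job is handed in: Strainer on can: within 9 mm of centre, knob centre 17-24 mm above rim, tilt under 3.4 deg, untouched. Gripper holds tongs, which alone hold the bush, under 30 mm/s, centre within 35 mm of the strainer knob's axis and 66-220 mm above the rim, touching neither disc nor knob (all of step 2 and contact force between the fingers and tongs above 2 N and contact force between tongs and bush above 1 N and contact force between each of bush, tongs and strainer below 0.05 N and contact force between tongs and can below 0.05 N and contact force between the arm and strainer below 0.1 N and horizontal distance between bush_center and strainer_knob below 0.035 m and z of bush_center in the frame of can_rim between 0.066 and 0.22 m and linear speed of bush below 0.03 m/s); the arm keeps its last pose, push and grip.
It fails at once if the robot touches the bush itself (contact force between any of the fingers, the arm and bush above 0.5 N).
It fails at once if the bush is tipped over or falls to the counter (angle between bush_center's own z axis and vertical above 0.8 rad or height (world z) of bush_center below 0.032 m).
It fails at once if a bystander (coupler, carton, spray can, screwdriver, tape measure) is moved more than 30 mm (distance of any of coupler_center, screw_box, spray, driver, tape from where it was at the start of the episode above 0.03 m).
It also fails if it takes over 64 s, if anything falls off the work surface, if the arm or the gripper's body presses on something with over 40 N, if the wrist force passes 120 N, or if a joint passes its speed limit or range.

### The arm

A 6-joint arm with a two-finger parallel gripper is mounted at the origin on the work surface. World frame = base frame: x ahead of the robot, y to its left, z up, the work surface at z = 0. Lengths are in m, angles in degrees, forces in N, time in s.
With the tool pointing down it reaches from about 0.4 to 0.825 m from the base axis. Payload 7 kg.
Tool frame: the origin (TCP) lies midway between the tips of the shut fingers; the grasp point (between the pads) lies 19 mm behind it; z points along the fingers, x is the direction in which the jaws open and shut, and the axes are right-handed (so a half turn about z gives the same grasp; the last joint's range is limited). The gripper opens to 88 mm and grips with 3 to 60 N. Pads are 19 mm wide; open, the fingers measure 130 mm over their backs; the gripper's body (78 mm by 193 mm) begins 47 mm behind the grasp point.
Start: joints at [-55.571, 20.546, 0.682, 0, -70.136, -16.507], TCP at [0.208, -0.642, 0.204] pointing down, gripper open.
Joint ranges: [-176.03, 176.03], [-82.01, 121.73], [-58.28, 71.71], [-173.87, 95.51], [-174.79, -0.11], [-173.66, 173.66]. Speed limits (degrees/s): [136.94, 136.94, 172.46, 180, 180, 180].

### API

Orientations are given as [roll, pitch, yaw] about the fixed x, y, z axes, in that order (R = Rz(yaw) Ry(pitch) Rx(roll)).
In Python, from plant import * gives the robot as it stands. The module is installed in compiled form; this text tells all that it offers.
- The arm moves only by the shell command python3 -m pendant 'ROWS' [OPENING]. ROWS is JSON, a list that holds one entry, the list of rows, each a list of 6 numbers: the shift along the world's x, y, z in mm, then the turn, a rotation vector about the world's x, y, z in degrees. A call has 1 to 10 rows; each row is the pose to reach, as a shift and turn from the pose commanded when the call began; what a row does not reach only later rows make up. A row lasts 1/8 s, in which the tool goes at most 62.5 mm and 10.7 degrees, less where a joint would pass 70% of its speed; a pose out of reach is approached as far as the arm can. A call with a gripper value outside its range is refused whole. OPENING is the closure, from -1 (fully open) to 1 (shut), set as the call begins (- or left out, the last holds). The fingers move at their own pace and stop on an object; the grip force is fixed at half the most. Time passes only in rows, so rows that repeat a pose let the fingers close. It gives the time, the measured TCP pose, the force and the opening at its end, in the units of the state.
- get_obs(): the state, without advancing time (a new reading comes with each control period).
- snapshot(name): name is "scene" or "top" or "wrist"; returns a dict with "pixels" (400x640x3 uint8, red, green, blue), "depth" (400x640 float32, m along the optical axis (not along the pixel's ray), 0 where there is no reading), "fx", "fy", "cx", "cy" (pixels), "dist" ([k1, k2, p1, p2, k3] as OpenCV has them; the pictures are not rectified), "pose" (4x4, takes a point from camera to world coordinates); the wrist camera has in their place "tool_from_camera" (4x4, takes a point from camera to tool coordinates, whose origin is the TCP and whose axes are the tool frame's). Camera axes: x right, y down, z forward; pixel columns grow to the right and rows downward; lengths in m; the calibration is good to about 2 mm. A picture is of the moment at which its call begins: read the wrist's pose just before it.
- close_job(): hands the job in, once; it reports no verdict.
The state is a dict: "clock": time; "joint_pos": joint angles; "qvel": joint speeds; "tau": joint torques, N m; "tool_pos": TCP position; "orientation": TCP orientation; "force": force on the tool from outside, world axes, zero at the start; "moment": the same for the moment, N m; "opening": finger opening in m.
Only numpy, scipy, OpenCV 4.12 (cv2) and the standard library are available. Lean on these libraries where they do the work, as an engineer would, in place of code of your own. Each camera call takes 0.05 s, during which the arm holds its last target. There are 200 camera calls.

## Working session

There is one attempt and no reset: what is moved stays moved. The work goes in short steps, Python scripts to look and compute and a shell command to move; the robot and the scene stay as the last step left them, time stands still between calls to the robot, and variables do not carry over. Pictures are saved under pics/ and viewed, about 8 in all and at most 12, crops included, and the job is handed in when it is done.

```bash
mkdir -p pics
cat > h.py <<'E'
from plant import *
import numpy as np, cv2, pickle
from scipy.spatial.transform import Rotation as R
def shot(name):
    o=get_obs(); s=snapshot(name)
    if 'pose' in s: T=np.array(s['pose'])
    else:
        W=np.eye(4); W[:3,:3]=R.from_euler('xyz',o['orientation'],degrees=True).as_matrix(); W[:3,3]=o['tool_pos']
        T=W@np.array(s['tool_from_camera'])
    s['T']=T; pickle.dump(dict(s),open(name+'.pkl','wb')); return s
def cloud(s):
    h,w=s['depth'].shape; u,v=np.meshgrid(np.arange(w),np.arange(h))
    K=np.array([[s['fx'],0,s['cx']],[0,s['fy'],s['cy']],[0,0,1.]])
    n=cv2.undistortPoints(np.stack([u,v],-1).reshape(-1,1,2).astype(np.float64),K,np.array(s['dist'])).reshape(h,w,2)
    d=s['depth'][...,None]; P=np.concatenate([n*d,d],-1)
    P=P@s['T'][:3,:3].T+s['T'][:3,3]; P[s['depth']==0]=np.nan; return P
def save(s,fn): cv2.imwrite('pics/'+fn,s['pixels'][...,::-1])
E
python3 - <<'E'
from h import *
print(get_obs())
for n in('top','scene'):
    s=shot(n); save(s,n+'1.png'); print(n,s['T'].round(2).tolist())
E
```

```text
{'clock': 0.0, 'joint_pos': array([-5.55700787e+01,  2.05924824e+01,  6.34281175e-01, -1.87762636e-02,
       -7.01358186e+01, -1.65058809e+01]), 'qvel': array([-0.11359225,  0.0630866 , -0.1150381 ,  0.03554664, -0.15286384,
       -0.06498943]), 'tau': array([-1.29392192e-03, -5.82725573e+01,  2.93055707e+01,  6.99680507e+00,
        7.12796827e-03, -9.40807922e-05]), 'tool_pos': array([ 0.20752856, -0.64176014,  0.20271898]), 'orientation': array([-1.79990209e+02, -9.51604697e-02,  1.07917638e+02]), 'force': array([ 0.58501249,  0.08134623, -0.36104316]), 'moment': array([ 0.01043461,  0.0079586 , -0.01551828]), 'opening': 0.08732916067956194}
top [[0.01, -0.98, 0.18, 0.32], [-1.0, -0.01, 0.01, 0.0], [-0.01, -0.18, -0.98, 1.03], [0.0, 0.0, 0.0, 1.0]]
scene [[0.79, 0.34, -0.5, 1.0], [0.61, -0.45, 0.66, -0.7], [-0.0, -0.83, -0.56, 0.65], [0.0, 0.0, 0.0, 1.0]]
```

View pics/top1.png

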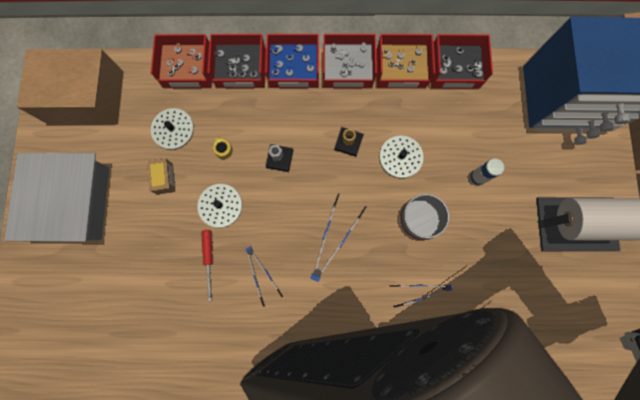

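View pics/scene1.png

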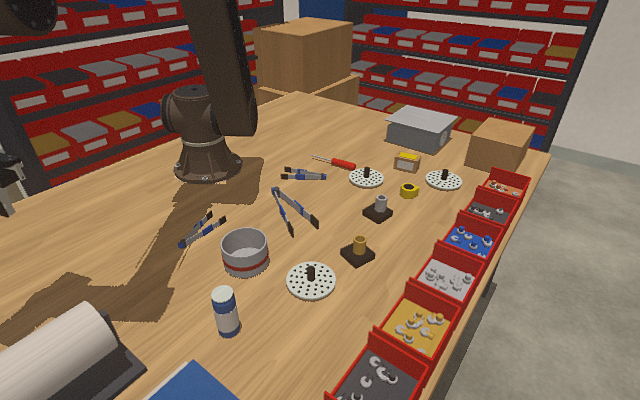

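Top view: strainers at (172,128), (219,205) and (402,156). The tongs are at (335,235), which look largest, and at (265,275) and (420,293). The can is at (424,217), the brass bush at (349,135) and the coupler at (276,155). Next I'll measure them.

Run:
```python
from h import *
s=pickle.load(open('top.pkl','rb')); P=cloud(s); px=s['pixels'].astype(int)
def q(n,c,r,zlo,zhi):
    y,x=np.mgrid[:400,:640]; m=(np.hypot(x-c[0],y-c[1])<r)&(P[...,2]>zlo)&(P[...,2]<zhi)
    p=P[m]; 
    if len(p)==0: print(n,'none'); return
    a=(p.min(0)+p.max(0))/2
    print(n,len(p),'mid',a.round(4),'med',np.median(p,0).round(4),'ext',np.ptp(p,axis=0).round(3),'r',np.hypot(*a[:2]).round(3))
for c in[(172,128),(219,205),(402,156)]:
    q('disc',c,26,.006,.02); q('knob',c,16,.035,.06)
q('can rim',(424,217),30,.06,.08)
q('bush',(349,137),16,.05,.07); q('bushstand',(349,141),22,.012,.028)
q('coupler',(276,153),16,.05,.075)
q('spray',(487,172),25,.09,.13); q('tape',(222,148),15,.02,.045); q('box',(161,176),22,.03,.06)
q('driver',(208,265),40,.01,.06)
q('tongsL',(338,237),48,.018,.045)
hsv=cv2.cvtColor(s['pixels'],cv2.COLOR_RGB2HSV)
b=cv2.inRange(hsv,(100,80,50),(130,255,255)); n,l,st,ce=cv2.connectedComponentsWithStats(b)
for i in range(1,n):
    if st[i,4]>5 and 180<ce[i][1]<320:
        print(ce[i].round(0),st[i,4],np.nanmedian(P[l==i],0).round(3))
c=s['pixels'][170:300,290:460]; c=cv2.resize(c,None,fx=4,fy=4,interpolation=2)
cv2.imwrite('pics/c1.png',c[...,::-1])
```

```text
disc 1255 mid [0.7033 0.4049 0.0131] med [0.7004 0.4017 0.0117] ext [0.113 0.117 0.013] r 0.812
knob 53 mid [0.704  0.4045 0.0432] med [0.7042 0.4039 0.0451] ext [0.018 0.019 0.012] r 0.812
disc 1437 mid [0.4915 0.2635 0.013 ] med [0.4902 0.2626 0.0117] ext [0.114 0.114 0.014] r 0.558
knob 55 mid [0.4921 0.2647 0.0431] med [0.491  0.2635 0.0453] ext [0.019 0.02  0.015] r 0.559
disc 1372 mid [ 0.6284 -0.2146  0.0127] med [ 0.6251 -0.2136  0.0117] ext [0.117 0.114 0.013] r 0.664
knob 53 mid [ 0.6273 -0.2145  0.0424] med [ 0.6256 -0.2137  0.0445] ext [0.018 0.019 0.014] r 0.663
can rim 309 mid [ 0.4594 -0.2593  0.0673] med [ 0.461  -0.2664  0.0685] ext [0.109 0.109 0.015] r 0.528
bush 74 mid [ 0.6691 -0.0721  0.0563] med [ 0.6687 -0.0733  0.0586] ext [0.031 0.028 0.012] r 0.673
bushstand 437 mid [ 0.6676 -0.0754  0.0202] med [ 0.6599 -0.0736  0.0196] ext [0.077 0.078 0.016] r 0.672
coupler 128 mid [0.6252 0.1165 0.0584] med [0.6243 0.1157 0.0614] ext [0.03  0.033 0.016] r 0.636
spray 284 mid [ 0.5734 -0.4188  0.1022] med [ 0.5719 -0.4153  0.109 ] ext [0.042 0.042 0.023] r 0.71
tape 287 mid [0.6457 0.2622 0.0291] med [0.6433 0.2618 0.0317] ext [0.051 0.047 0.016] r 0.697
box 708 mid [0.5648 0.416  0.0445] med [0.5627 0.4127 0.0497] ext [0.087 0.062 0.029] r 0.702
driver 420 mid [0.3433 0.2869 0.0203] med [0.3738 0.2842 0.0211] ext [0.186 0.038 0.02 ] r 0.447
tongsL 330 mid [ 0.4118 -0.0482  0.0269] med [ 0.3962 -0.0184  0.0281] ext [0.22  0.139 0.014] r 0.415
[326. 230.] 21 [ 0.427 -0.016  0.029]
[345. 238.] 18 [ 0.408 -0.064  0.03 ]
[248. 249.] 16 [0.378 0.182 0.017]
[315. 277.] 34 [0.309 0.011 0.025]
[420. 285.] 6 [ 0.292 -0.249  0.02 ]
[450. 287.] 14 [ 0.287 -0.325  0.017]
[418. 300.] 9 [ 0.255 -0.244  0.021]
```

View pics/c1.png

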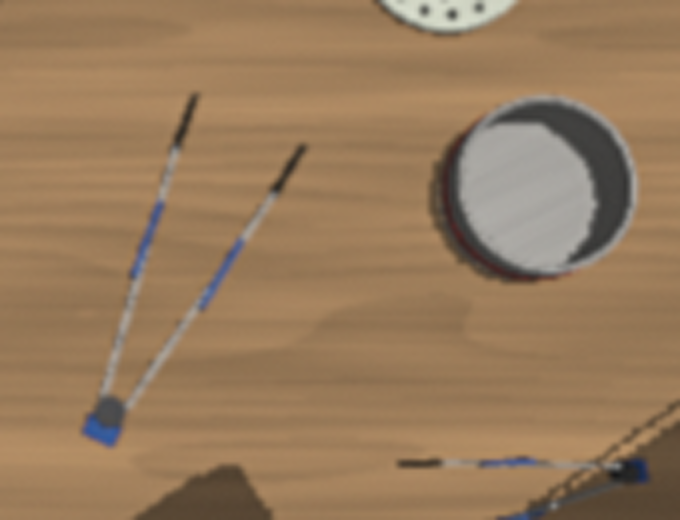

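The strainer nearest the base is at (0.491, 0.264), r = 0.56, pixel (219,205). The other two have r = 0.66 and 0.81. The largest tongs are at grip ≈ (0.417, -0.040), pixel (335,235). The brass bush is at pixel (349,135), and the grey coupler is the one to avoid. I'll move to the strainer now.

```bash
python3 -m pendant '[[[252,442,0,0,0,0],[252,442,0,0,0,0],[252,442,0,0,0,0],[252,442,0,0,0,0],[252,442,0,0,0,0],[252,442,0,0,0,0],[252,442,0,0,0,0],[252,442,0,0,0,0],[252,442,0,0,0,0]]]' -1
python3 -m pendant '[[[31,464,-30,0,0,0],[31,464,-30,0,0,0],[31,464,-30,0,0,0],[31,464,-30,0,0,0],[31,464,-30,0,0,0],[31,464,-30,0,0,0],[31,464,-30,0,0,0],[31,464,-30,0,0,0],[31,464,-30,0,0,0],[31,464,-30,0,0,0]]]'
cat > fit.py <<'E'
from h import *
from scipy.optimize import least_squares
def near(P,x,y,r,zlo,zhi):
    m=(np.hypot(P[...,0]-x,P[...,1]-y)<r)&(P[...,2]>zlo)&(P[...,2]<zhi); return P[m]
def circ(p,r):
    f=lambda c:np.hypot(p[:,0]-c[0],p[:,1]-c[1])-r
    return least_squares(f,p[:,:2].mean(0),loss='soft_l1',f_scale=.002).x
E
python3 - <<'E'
from fit import *
s=shot('wrist'); save(s,'w1.png'); P=cloud(s); print('cam',s['T'][:3].round(3).tolist())
k=near(P,.491,.264,.03,.035,.06); print('wrist knob',(k.min(0)+k.max(0))/2 if len(k) else k,len(k))
d=near(P,.491,.264,.075,.006,.018); print('disc',(d.min(0)+d.max(0))/2,len(d))
s=shot('top'); P=cloud(s)
p=near(P,.46,-.26,.075,.062,.08);print('can',circ(p,.053),(p.min(0)+p.max(0))/2,np.ptp(p,axis=0))
p=p[p[:,2]>.067];print('can',circ(p,.053),(p.min(0)+p.max(0))/2,np.ptp(p,axis=0))
print(get_obs()['joint_pos'].round(1))
E
```

```text
clock: 1.23
tool_pos: [0.4611, -0.1972, 0.2035]
orientation: [180.0, -0.0, 108.2]
force: [-1.0, -0.4, -0.9]
opening: 0.0874
clock: 2.48
tool_pos: [0.4905, 0.2626, 0.1734]
orientation: [-180.0, 0.0, 107.9]
force: [1.4, -0.5, 0.6]
opening: 0.0879
cam [[-0.307, 0.92, 0.243, 0.427], [0.952, 0.297, 0.078, 0.242], [-0.0, 0.255, -0.967, 0.356]]
wrist knob [0.49465933 0.26384093 0.0422181 ] 362
disc [0.4853822  0.26394471 0.01298915] 9115
can [ 0.4597963  -0.25936417] [ 0.45982291 -0.25943857  0.06808861] [0.10683634 0.1092595  0.0119469 ]
can [ 0.46002855 -0.25968623] [ 0.45982291 -0.25914073  0.07053373] [0.10683634 0.10866382 0.00705667]
[  48.3   10.7  -16.9   -0.   -62.4 -120.5]
```

View pics/w1.png

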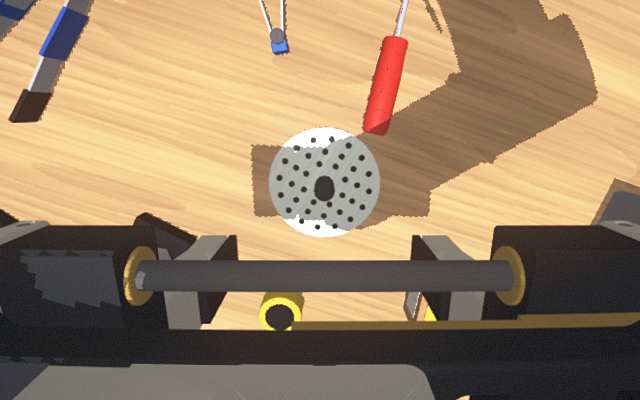

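The wrist view shows the knob centred at (323,188) between the jaws, with clear counter around the disc. I'll descend and grip it.

```bash
python3 -m pendant '[[[1,1,-60,0,0,0],[1,1,-110,0,0,0],[1,1,-140,0,0,0],[1,1,-153,0,0,0],[1,1,-153,0,0,0]]]'
python3 -m pendant '[[[0,0,0,0,0,0],[0,0,0,0,0,0],[0,0,0,0,0,0],[0,0,0,0,0,0],[0,0,0,0,0,0],[0,0,0,0,0,0]]]' 1
python3 -m pendant '[[[0,0,20,0,0,0],[0,0,60,0,0,0],[0,0,110,0,0,0],[0,0,150,0,0,0],[0,0,150,0,0,0]]]'
```

```text
clock: 3.2
tool_pos: [0.4919, 0.2641, 0.0207]
orientation: [-180.0, 0.0, 107.9]
force: [0.3, -0.3, 0.8]
opening: 0.0875
clock: 3.95
tool_pos: [0.4916, 0.2647, 0.0206]
orientation: [-180.0, 0.0, 107.9]
force: [-0.2, 0.8, 0.3]
opening: 0.0332
clock: 4.58
tool_pos: [0.4933, 0.2661, 0.1743]
orientation: [179.7, -0.2, 107.9]
force: [-0.3, -0.6, -0.8]
opening: 0.0004
```

I lifted before the fingers had shut, because they move slower than I allowed for. I'll check that the disc didn't move and try again.

```bash
python3 -m pendant '[[[-2,-2,0,0,0,0],[-2,-2,0,0,0,0],[-2,-2,0,0,0,0],[-2,-2,0,0,0,0],[-2,-2,0,0,0,0],[-2,-2,0,0,0,0],[-2,-2,0,0,0,0],[-2,-2,0,0,0,0]]]' -1
python3 - <<'E'
from fit import *
s=shot('wrist'); P=cloud(s)
k=near(P,.491,.264,.05,.035,.06); print('wrist knob',(k.min(0)+k.max(0))/2,len(k))
d=near(P,.491,.264,.075,.006,.018); print('disc',(d.min(0)+d.max(0))/2,len(d))
E
```

```text
clock: 5.58
tool_pos: [0.4897, 0.2628, 0.1707]
orientation: [180.0, -0.0, 107.9]
force: [0.1, -0.7, 0.1]
opening: 0.0746
wrist knob [0.49449243 0.26378603 0.04228481] 371
disc [0.48550326 0.26374453 0.01320348] 9231
```

Disc hasn't moved. Descending again, with a longer close this time.

```bash
python3 -m pendant '[[[2,1,-60,0,0,0],[2,1,-110,0,0,0],[2,1,-140,0,0,0],[2,1,-151,0,0,0],[2,1,-151,0,0,0]]]'
python3 -m pendant '[[[0,0,0,0,0,0],[0,0,0,0,0,0],[0,0,0,0,0,0],[0,0,0,0,0,0],[0,0,0,0,0,0],[0,0,0,0,0,0],[0,0,0,0,0,0],[0,0,0,0,0,0],[0,0,0,0,0,0],[0,0,0,0,0,0]]]' 1
python3 -m pendant '[[[0,0,10,0,0,0],[0,0,40,0,0,0],[0,0,80,0,0,0],[0,0,120,0,0,0],[0,0,120,0,0,0]]]'
```

```text
clock: 6.25
tool_pos: [0.4918, 0.2638, 0.0196]
orientation: [-180.0, 0.0, 107.9]
force: [-0.0, 0.3, 1.4]
opening: 0.0878
clock: 7.5
tool_pos: [0.4917, 0.2637, 0.0196]
orientation: [-180.0, 0.0, 107.9]
force: [0.4, -0.5, -0.9]
opening: 0.018
clock: 8.12
tool_pos: [0.4934, 0.2653, 0.1438]
orientation: [179.6, -0.2, 107.9]
force: [0.2, 0.8, -1.8]
opening: 0.0175
```

```bash
python3 -m pendant '[[[-2,-40,0,0,0,0],[-6,-100,0,0,0,0],[-10,-160,0,0,0,0],[-14,-220,0,0,0,0],[-18,-280,0,0,0,0],[-22,-340,0,0,0,0],[-26,-400,0,0,0,0],[-30,-460,0,0,0,0],[-32,-505,0,0,0,0],[-32,-523,0,0,0,0]]]'
python3 -m pendant '[[[0,0,0,0,0,0],[0,0,0,0,0,0],[0,0,0,0,0,0],[0,0,0,0,0,0]]]'
python3 - <<'E'
from fit import *
s=shot('wrist'); save(s,'w2.png'); P=cloud(s)
k=near(P,.46,-.26,.08,.125,.145); print('disc',(k.min(0)+k.max(0))/2,np.ptp(k,axis=0),len(k))
n=np.linalg.svd(k-k.mean(0),full_matrices=False)[2][2]; print('n',n)
p=near(P,.46,-.26,.075,.06,.08);print('can',circ(p,.053),len(p),np.ptp(p,axis=0))
s=shot('top'); save(s,'t2.png'); P=cloud(s)
E
```

```text
clock: 9.38
tool_pos: [0.4585, -0.2612, 0.1388]
orientation: [-179.9, -0.1, 107.8]
force: [-0.4, 1.1, -1.0]
opening: 0.0179
clock: 9.88
tool_pos: [0.4599, -0.2584, 0.1398]
orientation: [180.0, 0.0, 108.0]
force: [-0.8, -1.1, -1.4]
opening: 0.0175
disc [ 0.46270677 -0.25996443  0.13664783] [0.11587744 0.10997119 0.01669521] 15281
n [-0.00533589  0.00137356  0.99998482]
can [ 0.46098342 -0.26060149] 218 [0.02367972 0.05253214 0.01201802]
```

View pics/w2.png

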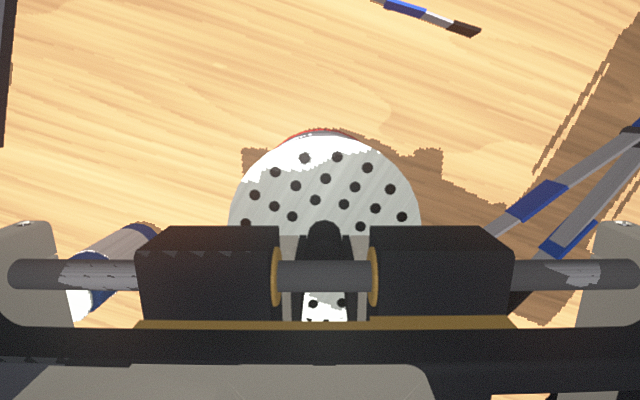

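The disc is level in the grip and over the can, with the can rim just visible at (325,130) and an offset under 3 mm. Lowering it now.

```bash
python3 -m pendant '[[[0,-1,-25,0,0,0],[0,-1,-40,0,0,0],[0,-1,-47,0,0,0],[0,-1,-52,0,0,0],[0,-1,-56,0,0,0],[0,-1,-58,0,0,0],[0,-1,-58,0,0,0],[0,-1,-58,0,0,0]]]'
```

```text
clock: 10.98
tool_pos: [0.4598, -0.2603, 0.0819]
orientation: [180.0, 0.0, 107.9]
force: [0.8, -0.3, -1.1]
opening: 0.0175
```

```bash
python3 -m pendant '[[[0,0,-1,0,0,0],[0,0,-1,0,0,0],[0,0,-1,0,0,0]]]'
python3 -m pendant '[[[0,0,-1,0,0,0],[0,0,-1,0,0,0],[0,0,-1,0,0,0],[0,0,-1,0,0,0],[0,0,-1,0,0,0],[0,0,-1,0,0,0],[0,0,-1,0,0,0],[0,0,-1,0,0,0]]]' -1
python3 -m pendant '[[[0,0,40,0,0,0],[0,0,90,0,0,0],[0,0,120,0,0,0],[0,0,120,0,0,0],[0,0,120,0,0,0]]]'
python3 - <<'E'
from fit import *
s=shot('wrist'); save(s,'w3.png'); P=cloud(s)
for n,P in(('w',P),('t',cloud(shot('top')))):
    k=near(P,.46,-.26,.08,.065,.085); print(n,'disc',(k.min(0)+k.max(0))/2,np.median(k,0),np.ptp(k,axis=0),len(k))
    k=k[np.abs(k[:,2]-np.median(k[:,2]))<.005];print('n',np.linalg.svd(k-k.mean(0),full_matrices=False)[2][2])
    k=near(P,.46,-.26,.03,.098,.12); print('knob',(k.min(0)+k.max(0))/2 if len(k) else 0,len(k),k[:,2].max() if len(k) else 0)
# tongs from wrist/top
s=pickle.load(open('top.pkl','rb')); P=cloud(s); hsv=cv2.cvtColor(s['pixels'],cv2.COLOR_RGB2HSV)
b=cv2.inRange(hsv,(100,80,50),(130,255,255)); n,l,st,ce=cv2.connectedComponentsWithStats(b)
for i in range(1,n):
    if st[i,4]>5 and 180<ce[i][1]<320: print(ce[i].round(0),st[i,4],np.nanmedian(P[l==i],0).round(3))
p=near(P,.668,-.073,.03,.05,.07); print('bush',circ(p,.014),(p.min(0)+p.max(0))/2)
print(get_obs()['joint_pos'].round(1))
E
```

```text
clock: 11.35
tool_pos: [0.4599, -0.2603, 0.0815]
orientation: [180.0, 0.0, 107.9]
force: [-1.5, 1.9, 6.0]
opening: 0.0172
clock: 12.35
tool_pos: [0.4597, -0.2602, 0.0796]
orientation: [-180.0, -0.0, 107.9]
force: [0.5, -0.9, -0.5]
opening: 0.0866
clock: 12.98
tool_pos: [0.4592, -0.26, 0.1991]
orientation: [-180.0, -0.0, 107.9]
force: [-1.0, 0.2, -1.3]
opening: 0.0875
w disc [ 0.46272041 -0.25951674  0.07792723] [ 0.45850061 -0.26095144  0.07521596] [0.11586842 0.11551588 0.01290115] 11189
n [-1.15503350e-03 -7.41333425e-04  9.99999058e-01]
knob [ 0.46235102 -0.25933815  0.10454902] 458 0.1110807124481441
t disc [ 0.46322806 -0.29748081  0.07396419] [ 0.47775436 -0.29782568  0.07344525] [0.09831042 0.03669741 0.00834118] 233
n [-0.0059797   0.0354124  -0.99935489]
knob 0 0 0
[329. 224.] 9 [ 0.436 -0.021  0.031]
[248. 249.] 16 [0.378 0.182 0.017]
[317. 278.] 19 [0.307 0.006 0.024]
[450. 287.] 14 [ 0.287 -0.325  0.017]fit.py:7: RuntimeWarning: Mean of empty slice.
  return least_squares(f,p[:,:2].mean(0),loss='soft_l1',f_scale=.002).x
  ret = um.true_divide(
Traceback (most recent call last):
  File "fit.py", line 7, in circ
    return least_squares(f,p[:,:2].mean(0),loss='soft_l1',f_scale=.002).x
           ~~~~~~~~~~~~~^^^^^^^^^^^^^^^^^^^^^^^^^^^^^^^^^^^^^^^^^^^^^^^
ValueError: Initial guess is outside of provided bounds
```

The strainer is seated: disc top at z 0.0752, level, and the knob within about 2 mm of the can's axis. Next I'll go over the large tongs and turn the jaws square to them.

```bash
python3 -m pendant '[[[-10,50,0,0,0,-10],[-22,105,0,0,0,-20],[-33,160,-15,0,0,-30],[-43,205,-30,0,0,-40],[-43,220,-30,0,0,-43],[-43,220,-30,0,0,-43],[-43,220,-30,0,0,-43],[-43,220,-30,0,0,-43]]]'
cat > tongs.py <<'E'
from fit import *
def tongs(s,P,x,y,blue_only=True):
    hsv=cv2.cvtColor(s['pixels'],cv2.COLOR_RGB2HSV); b=cv2.inRange(hsv,(100,80,50),(130,255,255))>0
    m=b&(np.hypot(P[...,0]-x,P[...,1]-y)<.17)&(P[...,2]>.005)
    n,l,st,ce=cv2.connectedComponentsWithStats(m.astype(np.uint8))
    for i in range(1,n):
        if st[i,4]>40:
            p=P[l==i]; t=p[p[:,2]>p[:,2].max()-.006]
            print('px',ce[i].round(0),st[i,4],'mid',((t.min(0)+t.max(0))/2).round(4),'ext',np.ptp(t,axis=0).round(4))
E
python3 - <<'E'
from tongs import *
s=shot('wrist'); save(s,'w4.png'); tongs(s,cloud(s),.417,-.04); print(get_obs()['joint_pos'].round(1))
E
```

```text
clock: 14.08
tool_pos: [0.4167, -0.0409, 0.1695]
orientation: [-180.0, 0.0, 64.9]
force: [-0.5, -0.4, 0.7]
opening: 0.0872
px [326.  55.] 288 mid [0.3117 0.0116 0.0293] ext [0.0165 0.0224 0.006 ]
px [299. 186.] 180 mid [ 0.4092 -0.0628  0.0297] ext [0.0432 0.0271 0.0054]
px [351. 187.] 189 mid [ 0.4314 -0.0162  0.0306] ext [0.0475 0.019  0.0042]
[  21.7   -2.9  -32.5    0.   -60.4 -136.8]
```

View pics/w4.png

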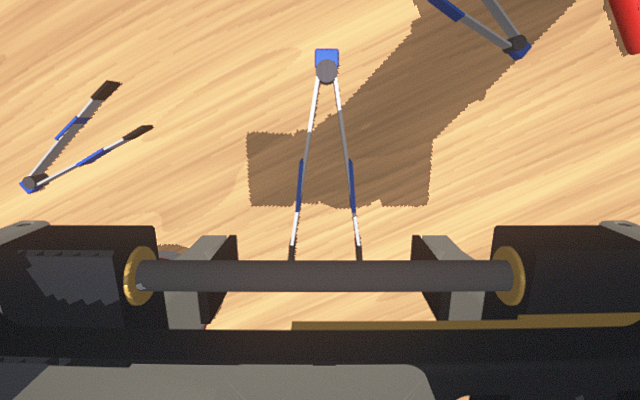

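The tongs are centred and square in the wrist view, with patches at (299,186) and (351,187) and the hinge at (326,60). The grip point is about (0.420, -0.0395). I'll descend and squeeze only partway.

```bash
python3 -m pendant '[[[3,1,-60,0,0,0],[3,1,-110,0,0,0],[3,1,-145,0,0,0],[3,1,-160,0,0,0],[3,1,-166,0,0,0],[3,1,-166,0,0,0]]]'
python3 -m pendant '[[[0,0,0,0,0,0],[0,0,0,0,0,0],[0,0,0,0,0,0],[0,0,0,0,0,0],[0,0,0,0,0,0],[0,0,0,0,0,0],[0,0,0,0,0,0],[0,0,0,0,0,0]]]' -0.1
python3 -m pendant '[[[0,0,10,0,0,0],[0,0,30,0,0,0],[0,0,60,0,0,0],[0,0,80,0,0,0],[0,0,80,0,0,0],[0,0,80,0,0,0]]]'
python3 - <<'E'
from tongs import *
s=shot('wrist'); save(s,'w5.png'); tongs(s,cloud(s),.417,-.04); print(get_obs()['joint_pos'].round(1))
E
```

```text
clock: 14.88
tool_pos: [0.4199, -0.0395, 0.0037]
orientation: [-180.0, 0.0, 64.9]
force: [0.2, -0.9, -0.5]
opening: 0.0876
clock: 15.88
tool_pos: [0.4202, -0.0392, 0.0039]
orientation: [180.0, -0.0, 64.9]
force: [0.9, -1.9, 6.0]
opening: 0.0482
clock: 16.62
tool_pos: [0.4189, -0.0393, 0.0831]
orientation: [-179.9, 0.0, 64.9]
force: [0.3, -0.3, -1.5]
opening: 0.0483
px [325.  41.] 406 mid [0.3267 0.0063 0.0575] ext [0.0112 0.0157 0.0059]
px [282. 232.] 438 mid [ 0.3865 -0.0353  0.1856] ext [0.0007 0.0018 0.0017]
px [366. 232.] 428 mid [ 0.3962 -0.0149  0.1857] ext [0.0002 0.0012 0.0008]
px [279. 296.] 121 mid [ 0.4293 -0.0681  0.1153] ext [0.0069 0.0053 0.0053]
px [369. 297.] 122 mid [ 0.4484 -0.0265  0.1156] ext [0.0054 0.0056 0.0051]
[  21.7    3.4  -39.5   -0.   -47.2 -136.8]
```

View pics/w5.png

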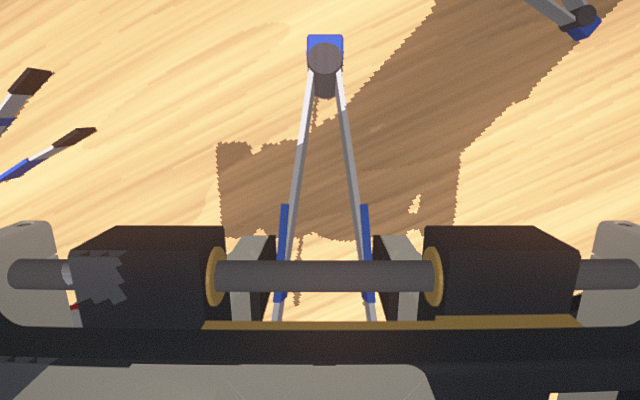

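The tongs are pitching with the hinge down: its top is at z 0.058 while the patches are at 0.115. The flared patches only touch the fingers' front edge, which is ahead of the balance point. I'll set the tongs down, shift the grip back about 9 mm and squeeze a bit tighter.

```bash
python3 -m pendant '[[[0,0,-20,0,0,0],[0,0,-35,0,0,0],[0,0,-50,0,0,0],[0,0,-60,0,0,0],[0,0,-70,0,0,0],[0,0,-76,0,0,0],[0,0,-80,0,0,0],[0,0,-80,0,0,0]]]'
python3 -m pendant '[[[0,0,0,0,0,0],[0,0,0,0,0,0],[0,0,0,0,0,0],[0,0,0,0,0,0],[0,0,0,0,0,0],[0,0,0,0,0,0]]]' -1
python3 -m pendant '[[[0,0,60,0,0,0],[0,0,120,0,0,0],[0,0,165,0,0,0],[0,0,165,0,0,0],[0,0,165,0,0,0]]]'
python3 - <<'E'
from tongs import *
s=shot('wrist'); save(s,'w6.png'); tongs(s,cloud(s),.417,-.04)
E
```

```text
clock: 17.68
tool_pos: [0.4198, -0.0392, 0.0037]
orientation: [180.0, -0.0, 64.9]
force: [-0.3, -0.1, -0.3]
opening: 0.0482
clock: 18.42
tool_pos: [0.4197, -0.0392, 0.0037]
orientation: [180.0, -0.0, 64.9]
force: [-0.2, 0.4, -0.3]
opening: 0.0875
clock: 19.05
tool_pos: [0.4192, -0.0392, 0.1683]
orientation: [-180.0, -0.0, 64.9]
force: [-0.8, -0.8, -0.1]
opening: 0.0877
px [324.  53.] 303 mid [0.3128 0.0124 0.0287] ext [0.0202 0.0223 0.006 ]
px [298. 185.] 192 mid [ 0.4098 -0.0609  0.0301] ext [0.0435 0.0272 0.0055]
px [351. 185.] 189 mid [ 0.432  -0.0148  0.031 ] ext [0.0472 0.0185 0.0052]
```

```bash
python3 -m pendant '[[[-6,5,-60,0,0,0],[-6,5,-110,0,0,0],[-6,5,-145,0,0,0],[-6,5,-160,0,0,0],[-6,5,-166,0,0,0],[-6,5,-166,0,0,0]]]'
python3 -m pendant '[[[0,0,0,0,0,0],[0,0,0,0,0,0],[0,0,0,0,0,0],[0,0,0,0,0,0],[0,0,0,0,0,0],[0,0,0,0,0,0],[0,0,0,0,0,0],[0,0,0,0,0,0]]]' 0
python3 -m pendant '[[[0,0,8,0,0,0],[0,0,20,0,0,0],[0,0,40,0,0,0],[0,0,60,0,0,0],[0,0,70,0,0,0],[0,0,70,0,0,0]]]'
python3 - <<'E'
from tongs import *
s=shot('wrist'); save(s,'w7.png'); tongs(s,cloud(s),.417,-.04)
E
```

```text
clock: 19.85
tool_pos: [0.4131, -0.0345, 0.0021]
orientation: [-179.9, 0.1, 64.9]
force: [0.3, -0.5, 0.3]
opening: 0.0876
clock: 20.85
tool_pos: [0.4143, -0.0341, 0.0029]
orientation: [180.0, -0.0, 64.9]
force: [1.4, -1.5, 5.0]
opening: 0.0442
clock: 21.6
tool_pos: [0.414, -0.034, 0.0733]
orientation: [179.9, -0.1, 64.9]
force: [-0.4, 0.2, -1.5]
opening: 0.0438
px [323.   7.] 624 mid [0.3146 0.0139 0.0975] ext [0.0171 0.0222 0.006 ]
px [284. 237.] 402 mid [ 0.3819 -0.0294  0.1757] ext [0.0009 0.0012 0.0007]
px [364. 237.] 398 mid [ 0.3909 -0.0106  0.1756] ext [0.0008 0.0014 0.0007]
px [284. 301.] 177 mid [ 0.4299 -0.063   0.1004] ext [0.0115 0.0084 0.005 ]
px [364. 301.] 177 mid [ 0.4476 -0.0251  0.1002] ext [0.0119 0.0074 0.0057]
```

The tongs now hang level (hinge top ~0.100, patches ~0.102). I'll carry them above the bush and check with the fixed cameras.

```bash
python3 -m pendant '[[[0,0,20,0,0,0],[30,0,35,0,0,0],[70,-1,35,0,0,0],[110,-2,35,0,0,0],[145,-2,35,0,0,0],[165,-2,35,0,0,0],[174,-2,35,0,0,0],[174,-2,35,0,0,0],[174,-2,35,0,0,0],[174,-2,35,0,0,0]]]'
python3 - <<'E'
from fit import *
print(get_obs()['tool_pos'])
ims=[]
for n,(u0,u1,v0,v1) in (('top',(300,400,90,190)),('scene',(300,420,200,290))):
    s=shot(n); P=cloud(s); c=s['pixels'][v0:v1,u0:u1]; c=cv2.resize(c,(400,400*(v1-v0)//(u1-u0)),interpolation=2)
    ims.append(cv2.copyMakeBorder(c,0,400-c.shape[0],0,0,0))
    for nm,lo,hi in(('bush',.045,.066),('hi',.1,.15)):
        p=near(P,.668,-.073,.06 if nm=='hi' else .03,lo,hi)
        if len(p)>5: print(n,nm,len(p),'mid',((p.min(0)+p.max(0))/2).round(4),'med',np.median(p,0).round(4),'ext',np.ptp(p,axis=0).round(3))
cv2.imwrite('pics/c8.png',np.hstack(ims)[...,::-1])
E
```

```text
clock: 22.9
tool_pos: [0.5871, -0.0362, 0.108]
orientation: [180.0, -0.0, 64.9]
force: [-0.8, 0.8, -1.1]
opening: 0.044
[ 0.58713045 -0.03616788  0.1079769 ]
scene bush 134 mid [ 0.6704 -0.0763  0.0537] med [ 0.6703 -0.0785  0.0552] ext [0.031 0.032 0.017]
scene hi 407 mid [ 0.6509 -0.0703  0.1216] med [ 0.6557 -0.0561  0.1235] ext [0.086 0.078 0.032]
```

View pics/c8.png

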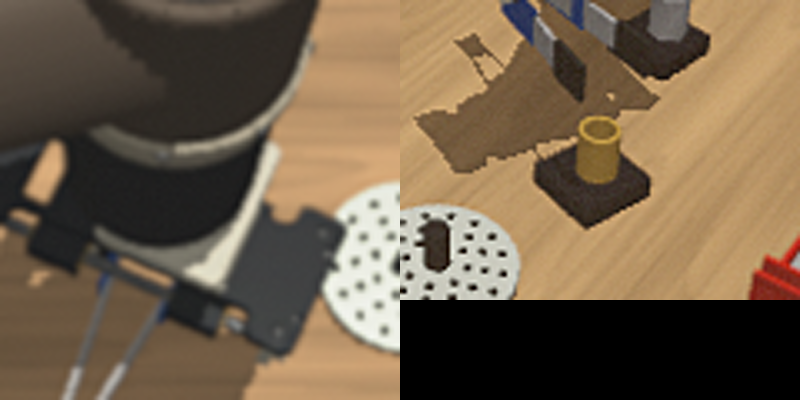

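Scene view: both jaw pads hang open above and short of the bush (near (570,70) and (640,40) in the crop). The bush stands upright at (600,150). I'll measure the jaws and bush in the tongs' frame.

Run:
```python
from fit import *
s=pickle.load(open('scene.pkl','rb')); P=cloud(s); px=s['pixels']
u=np.array([.907,-.422]);v=np.array([.422,.907]); t=get_obs()['tool_pos'][:2]
hsv=cv2.cvtColor(px,cv2.COLOR_RGB2HSV)
br=(cv2.inRange(hsv,(10,90,60),(35,255,255))>0)
m=br&(np.hypot(P[...,0]-.669,P[...,1]+.074)<.03)&(P[...,2]>.026)&(P[...,2]<.054); p=P[m]
c=circ(p,.016); print('bush side fit',c,len(p), 'along/lat from TCP',(c-t)@u,(c-t)@v)
m=br&(np.hypot(P[...,0]-.669,P[...,1]+.074)<.03)&(P[...,2]>.056); p=P[m]; a=(p.min(0)+p.max(0))/2; print('rim',a,np.ptp(p,axis=0))
m=(P[...,2]>.095)&(P[...,2]<.15); q=P[...,:2]-t; U=q@u; V=q@v
m&=(U>.03)&(U<.13)&(abs(V)<.06)
n,l,st,ce=cv2.connectedComponentsWithStats(m.astype(np.uint8))
for i in range(1,n):
    if st[i,4]>15:
        k=l==i; print(ce[i].round(),st[i,4],'U',np.percentile(U[k],[2,50,98]).round(4),'V',np.percentile(V[k],[2,50,98]).round(4),'Z',np.percentile(P[k][:,2],[2,98]).round(4))
```

```text
bush side fit [ 0.66992688 -0.07521537] 138 along/lat from TCP 0.09135777656589275 -0.000595433436191164
rim [ 0.67345501 -0.07507748  0.09671583] [0.03933341 0.05662962 0.08127418]
[365. 211.] 234 U [0.0308 0.0743 0.1045] V [0.0182 0.0228 0.028 ] Z [0.1075 0.1368]
[348. 217.] 188 U [0.0327 0.0796 0.1048] V [-0.0318 -0.0292 -0.024 ] Z [0.1066 0.1372]
```

The jaws are laterally centred on the bush to about 1 mm, and I'll shift forward about 4 mm. Lowering around it, then closing.

```bash
python3 -m pendant '[[[4,-2,-15,0,0,0],[4,-2,-35,0,0,0],[4,-2,-52,0,0,0],[4,-2,-66,0,0,0],[4,-2,-75,0,0,0],[4,-2,-80,0,0,0],[4,-2,-80,0,0,0],[4,-2,-80,0,0,0]]]'
python3 - <<'E'
from fit import *
s=shot('scene'); c=s['pixels'][190:290,300:420]; cv2.imwrite('pics/c9.png',cv2.resize(c,(600,500),interpolation=2)[...,::-1])
E
```

```text
clock: 24.0
tool_pos: [0.5921, -0.0381, 0.0282]
orientation: [180.0, -0.0, 64.9]
force: [-0.1, -0.2, -0.8]
opening: 0.0439
```

View pics/c9.png

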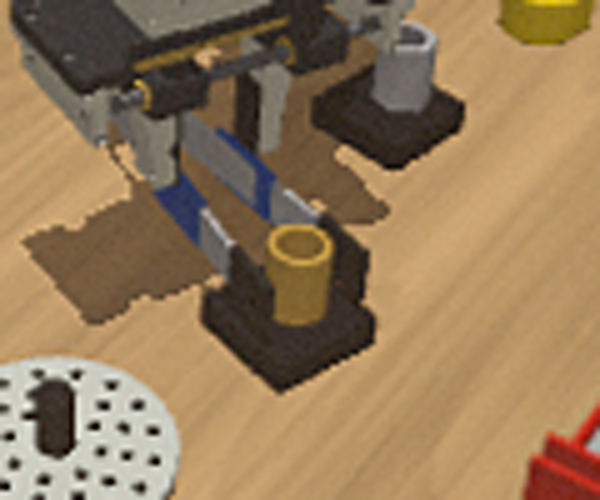

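The pads straddle the bush but look a little short of it: the near pad ends at the bush's left edge (270,290). I'll measure.

Run:
```python
from fit import *
s=pickle.load(open('scene.pkl','rb')); P=cloud(s); px=s['pixels']
u=np.array([.907,-.422]);v=np.array([.422,.907]); t=get_obs()['tool_pos'][:2]; print(t)
hsv=cv2.cvtColor(px,cv2.COLOR_RGB2HSV); br=(cv2.inRange(hsv,(10,110,60),(35,255,255))>0)
m=br&(np.hypot(P[...,0]-.67,P[...,1]+.075)<.025)&(P[...,2]>.03)&(P[...,2]<.054); p=P[m]
c=circ(p,.016); print('bush',c,len(p),(c-t)@u,(c-t)@v)
q=P[...,:2]-t; U=q@u; V=q@v
m=(P[...,2]>.03)&(P[...,2]<.065)&(U>.03)&(U<.14)&(abs(V)<.06)&(px.sum(-1)<230)
n,l,st,ce=cv2.connectedComponentsWithStats(m.astype(np.uint8))
for i in range(1,n):
    if st[i,4]>15:
        k=l==i; print(ce[i].round(),st[i,4],'U',np.percentile(U[k],[2,50,95,98]).round(4),'V',np.percentile(V[k],[2,50,98]).round(4),'Z',np.percentile(P[k][:,2],[2,98]).round(4))
```

```text
[ 0.59212928 -0.0381513 ]
bush [ 0.67030862 -0.07509281] 122 0.08649797747108534 -0.000514266864158349
[369. 241.] 80 U [0.07   0.0931 0.1049 0.1051] V [0.0218 0.0236 0.0285] Z [0.0314 0.0579]
[350. 247.] 98 U [0.0694 0.0907 0.1047 0.1054] V [-0.0318 -0.03   -0.0244] Z [0.0323 0.0579]
```

The numbers say otherwise: the pads span U 0.069–0.105 m and the bush centre is at 0.0865 m, so it's well centred. Closing.

```bash
python3 -m pendant '[[[0,0,0,0,0,0],[0,0,0,0,0,0],[0,0,0,0,0,0],[0,0,0,0,0,0],[0,0,0,0,0,0],[0,0,0,0,0,0],[0,0,0,0,0,0],[0,0,0,0,0,0]]]' 1
python3 -m pendant '[[[0,0,4,0,0,0],[0,0,12,0,0,0],[0,0,24,0,0,0],[0,0,38,0,0,0],[0,0,52,0,0,0],[0,0,60,0,0,0],[0,0,60,0,0,0],[0,0,60,0,0,0]]]'
python3 - <<'E'
from fit import *
s=shot('scene'); c=s['pixels'][160:290,290:430]; cv2.imwrite('pics/c10.png',cv2.resize(c,(560,520),interpolation=2)[...,::-1])
E
```

```text
clock: 25.05
tool_pos: [0.5917, -0.0382, 0.0277]
orientation: [180.0, -0.0, 64.9]
force: [0.7, 0.3, -0.9]
opening: 0.034
clock: 26.05
tool_pos: [0.5913, -0.0383, 0.0872]
orientation: [-180.0, 0.0, 64.9]
force: [-0.1, 0.9, -2.4]
opening: 0.0342
```

View pics/c10.png

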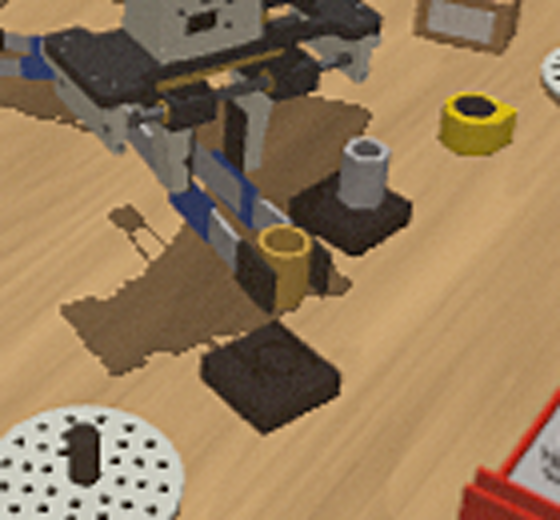

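The bush is lifted clean and upright between the pads, and the stand is empty. Carrying it to the strainer.

```bash
python3 -m pendant '[[[0,0,20,0,0,0],[0,0,50,0,0,0],[-10,-9,75,0,0,0],[-30,-27,80,0,0,0],[-58,-51,80,0,0,0],[-88,-78,80,0,0,0],[-118,-104,80,0,0,0],[-146,-129,80,0,0,0],[-170,-150,80,0,0,0],[-190,-168,80,0,0,0]]]'
python3 -m pendant '[[[-10,-9,0,0,0,0],[-16,-14,0,0,0,0],[-19,-17,0,0,0,0],[-19,-17,0,0,0,0],[-19,-17,0,0,0,0],[-19,-17,0,0,0,0],[-19,-17,0,0,0,0]]]'
python3 - <<'E'
from fit import *
s=shot('scene'); P=cloud(s); px=s['pixels']; c=px[130:310,150:350]; cv2.imwrite('pics/c11.png',cv2.resize(c,(600,540),interpolation=2)[...,::-1])
hsv=cv2.cvtColor(px,cv2.COLOR_RGB2HSV); br=(cv2.inRange(hsv,(10,110,60),(35,255,255))>0)
m=br&(np.hypot(P[...,0]-.461,P[...,1]+.26)<.05)&(P[...,2]>.14)&(P[...,2]<.22); p=P[m]
print('bush',circ(p,.016),len(p),np.percentile(p[:,2],[1,99]))
k=near(P,.461,-.26,.025,.09,.112); print('knob',circ(k,.010),len(k),k[:,2].max())
k=near(P,.461,-.26,.065,.06,.08);print('disc z',np.median(k,0))
k=k[abs(k[:,2]-np.median(k[:,2]))<.004];print('n',np.linalg.svd(k-k.mean(0),full_matrices=False)[2][2])
print(get_obs())
E
```

```text
clock: 27.35
tool_pos: [0.3987, -0.2071, 0.1664]
orientation: [-179.9, 0.0, 64.9]
force: [0.5, 0.4, -2.3]
opening: 0.0344
clock: 28.22
tool_pos: [0.3828, -0.2231, 0.1676]
orientation: [-180.0, 0.0, 64.9]
force: [1.0, 0.4, -2.3]
opening: 0.0338
bush [ 0.46097642 -0.2608613 ] 301 [0.159197   0.19908418]
knob [ 0.46039826 -0.26004069] 84 0.11017026684844888
disc z [ 0.4709888  -0.27178394  0.07415689]
n [1.02322900e-03 6.17437133e-04 9.99999286e-01]
{'clock': 28.275, 'joint_pos': array([-4.58450887e+00, -1.94505347e-01, -3.01967108e+01, -1.00748028e-04,
       -5.99999127e+01, -1.10477370e+02]), 'qvel': array([-0.0349307 , -0.09771805, -0.01819736,  0.07288425, -0.02063384,
       -0.09274592]), 'tau': array([ 2.27409607e-02, -2.76405090e+01,  2.79568791e+01,  6.80234715e+00,
       -6.66411244e-03, -1.07957527e-03]), 'tool_pos': array([ 0.38281482, -0.2231114 ,  0.16763979]), 'orientation': array([-1.79997985e+02,  6.59264834e-04,  6.49380709e+01]), 'force': array([-0.38376352,  0.2581419 , -2.00447706]), 'moment': array([0.00482278, 0.03080333, 0.05904392]), 'opening': 0.03421627336119404}
```

View pics/c11.png

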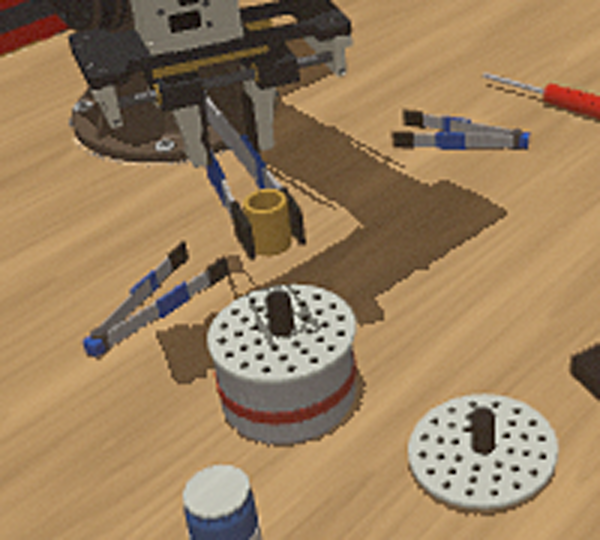

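The bush is on the knob's axis to about 1 mm, centred at z 0.179 (109 mm above the rim) and about 50 mm clear of the knob. The strainer is level and the arm is still, so I'm handing in.

```bash
python3 -c "
from plant import *
print(close_job())"
```

```text
the job is handed in; nothing more can be done
None
```

The strainer is seated on the can, and the job was handed in at about 28 s with the bush held in the tongs over the strainer. No verdict was reported.

**What I did:** I lowered the strainer nearest the base onto the can by its knob and released it. I then took the largest tongs, closed them on the brass bush and carried it over the strainer.

**Two attempts went wrong and were mended:**
- **First knob grip:** I lifted before the fingers had shut and missed the knob. The disc had not moved.
- **First tongs grip:** the tongs pitched about 25° hinge-down. I set them down and re-gripped about 8 mm further back and a little tighter, and they then hung level.

**Last checks:**
- **Strainer:** the disc top is at z ≈ 0.074–0.075 m, level to within 0.1°. The knob is within about 2–3 mm of the can's axis.
- **Bush:** its centre is about 1 mm from the knob's axis and about 109 mm above the rim, roughly 50 mm clear of the knob. It is upright and still.
- **Grip:** the finger opening is steady at 34 mm and the wrist carries about 2–2.4 N. That is slightly under the 2.7 N expected for tongs and bush, and within the sensor's noise.
- **Bystanders:** I did not re-measure them at the end. Nothing looked displaced in the last pictures.

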